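# Clamp the julienne slicer to the prep block

### The arm

A 6-joint arm with a two-finger parallel gripper is mounted at the origin on the work surface. World frame = base frame: x ahead of the robot, y to its left, z up, the work surface at z = 0. Lengths are in m, angles in rad, forces in N, time in s.
With the tool pointing down it reaches from about 0.425 to 1.125 m from the base axis. Payload 14.9 kg.
Tool frame: the origin (TCP) lies on the centre line of the jaws, within the pads' length; the fingertips stand 8 mm ahead of it and the grasp point (between the pads) lies 11 mm behind it; z points along the fingers, y is the line along which they close (so a half turn about z gives the same grasp; the last joint's range is limited). The gripper opens to 91 mm and grips with 3 to 60 N. Pads are 32 mm wide; open, the fingers measure 118 mm over their backs; the gripper's body (76 mm by 178 mm) begins 60 mm behind the grasp point.
Start: joints at [-1.284, 0.379, 1.734, -0, 1.028, -0.033], TCP at [0.22, -0.665, 0.222] pointing down, gripper open.
Joint ranges: [-2.77, 2.77], [-0.74, 2.19], [0, 2.66], [-1.06, 4.2], [0.31, 2.87], [-3.08, 3.08]. Speed limits (rad/s): [1.89, 1.89, 2.39, 3.14, 3.14, 3.14].

### API

Orientations are given as a 3x3 rotation matrix whose columns are the frame's x, y, z axes.
In Python, from station import bot gives the robot as it stands.
- The arm moves only by the tool play_rows, never from a script. Its argument "rows" is a list of rows, each an object of numbers: "tx", "ty", "tz": the shift along the tool's x, y, z in mm; "spin": the turn about the tool's z in degrees. In form: [{"tx": .., "ty": .., "tz": .., "spin": ..}, ...]. A call has 1 to 12 rows; each row is the pose to reach, as a shift and turn from the pose commanded when the call began, along the tool's axes at that moment; what a row does not reach only later rows make up. A row lasts 1/8 s, in which the tool goes at most 62.5 mm and 10.7 degrees, less where a joint would pass 70% of its speed; a pose out of reach is approached as far as the arm can. A call with a gripper value outside its range is refused whole. "grip" is the closure, from -1 (fully open) to 1 (shut), set as the call begins (left out, the last holds). The fingers move at their own pace and stop on an object; "newtons" is the grip in N (left out, the last holds). Time passes only in rows, so rows that repeat a pose let the fingers close. It gives the time, the measured TCP pose, the force, the opening and the grip force at its end, in the units of the state.
- bot.get_state(): the state, without advancing time (a new reading comes with each control period).
- bot.snapshot(name): name is "scene" or "side" or "wrist"; returns a dict with "color" (400x640x3 uint8, blue, green, red), "fx", "fy", "cx", "cy" (pixels), "eye" and "rotation" of the camera in the world; the wrist camera has in their place "mount" (4x4, takes a point from camera to tool coordinates, whose origin is the TCP and whose axes are the flange's). Camera axes: x right, y up, looking along -z (the intrinsics and any distortion apply to the point x, -y, -z); pixel columns grow to the right and rows downward; lengths in m; the calibration is good to about 2 mm. A picture is of the moment at which its call begins: read the wrist's pose just before it. There is no depth.
- bot.close_job(): hands the job in; it is judged then, once.
Trained networks look in a picture, given as the dict that the camera call returned (one of the last four; its "shot" number tells which), for a name from the list of things; names that differ only in an ending like _2 or _b are one class to them, and where a whole thing is asked for, a point or a joint stands for the part that bears it (a point fixed in the world has none). Each returns a list of dicts, best first, with "confidence" (0 to 1); they miss things now and then, are a little off and sometimes report something else, mostly with a low value. They report only what shows in the picture. A call takes as long as a camera call.
- bot.find_in(name, picture): "uv" ([column, row] in pixels, amid what is visible of it).
- bot.regions_of(name, picture): "pixels" (400x640 bool, what is visible of it) and "uv" ([column, row] in pixels, amid what is visible of it).
- bot.landmark_of(name, picture): "uv" ([column, row] in pixels: a listed point, or the origin of a listed thing).
The state is a dict: "time": time; "joint_pos": joint angles; "joint_vel": joint speeds; "effort": joint torques, N m; "tcp_pos": TCP position; "orientation": TCP orientation; "ft_force": force on the tool from outside, world axes, zero at the start; "wrist_torque": the same for the moment, N m; "grip_width": finger opening in m; "finger_force": force on a finger pad.
Only numpy, scipy, OpenCV 4.12 (cv2) and the standard library are available. Lean on these libraries where they do the work, as an engineer would, in place of code of your own. Each camera call takes 0.05 s, during which the arm holds its last target. There are 200 camera calls.

### The job

Clamp the slicer down on its block with the red F-clamp so that it cannot wander while carrots are shredded: press the clamp's arm down its bar, without forcing it, until the rubber pad bears on the slicer's tail and the arm tilts and binds on the bar, then screw the handle tight by about half a turn, firm but without crushing the plastic. Leave the slicer where it lies, do not knock the carrots, the bowl or the jar, and let go of everything.

Things in the scene. Friction and masses are not known exactly. Their poses are not given: they have to be found in the camera images.
- station: Fixed brown prep block on rubber feet, 240 (x) x 400 (y) mm, top 66 mm above the worktop; origin on the worktop under its centre. The steel bar (9 x 22 mm) of the red F-clamp stands upright at its +y end, axis at x 0, y +215 mm, top at 226 mm; the clamp's lower jaw is bolted under the block. The clamp's arm reaches 140 mm from the bar in -y, over the block.
- clamp_arm (a joint): Height of the sliding red arm on the bar, m, up positive (range 0 to 0.063; starts 0.04 to 0.058). Left alone it hangs by jamming on the bar. It slides when pressed down within 55 mm of the bar's axis (5 to 15 N); pressed at the handle or its outer end it only jams tighter.
- clamp_tilt (a joint): Tilt of the sliding arm on the bar, rad; + : outer end up. About -0.018 hanging free; about +0.02 once pressed down near the bar with its pad on the work, when it binds and stays; about 0.034 when screwed tight. Noise 0.008. The pad keeps about half of the downward push: 15 to 25 N of push is plenty. Held level in a grip it does not bind until let go and pressed.
- clamp_screw (a joint): Turn of the handle and screw, rad (range 0 to 25; starts 0 to 0.8); grows clockwise seen from above. One turn lowers handle, screw and pad by 5 mm. It stays where left. Turning takes about 0.12 N m free, 0.18 tight. With the arm bound and the pad bearing, each quarter turn adds roughly 25 N: half a turn is right, a whole turn crushes the slicer.
- clamp_jaw: The clamp's red sliding arm with its sleeve on the bar; origin on the bar's axis at the arm's mid height, arm along its -y to the screw at 140 mm. The arm is 14 mm wide and 28 mm tall, the sleeve 74 mm tall. Press or squeeze the arm with less than 25 N.
- jaw_push (a point): Point on the flat top face of the sliding arm, 42 mm from the bar's axis towards the handle: where to press it down. The arm is 14 mm wide here, 28 mm tall, flat on top from 22 to 126 mm from the bar's axis; the sleeve round the bar stands 23 mm higher. Clear of bar and handle.
- handle_top (a point): Centre of the top end of the clamp's upright round wooden handle, 28 mm diameter, 95 mm long below this point (its top 7 mm tapers a little), on the screw's axis 140 mm from the bar's axis; 107 mm above the arm's top face when the screw reads 0. It leans with the arm.
- clamp_pad: Black rubber pad, 30 mm diameter, 8 mm thick, under the screw on a swivel; origin at the centre of its lower face, which lies 69 mm below the arm's top face when the screw reads 0.
- slicer: Loose green and steel julienne slicer (mandoline) lying flat on the block, 116 (x) x 340 (y) x 22 mm, about 0.55 kg; origin under its centre; its solid tail plate is at +y, under the pad, its blade is 34 mm to -y.
- slicer_tail (a point): Centre of the top face of the slicer's solid tail plate (116 x 110 mm), 22 mm above the block, 88 mm above the worktop.
- carrot1_mid (a point): Middle of a loose carrot, 150 mm long, 35 mm thick, on the block beside the slicer. Leave alone.
- carrot2_mid (a point): Middle of a loose carrot, 150 mm long, 35 mm thick, on the worktop beside the block. Leave alone.
- bowl_mid (a point): Centre of a loose speckled white four-cornered bowl, 185 mm across, 82 mm tall, beyond the block's -y end. Leave alone.
- jar_mid (a point): Centre of a loose amber jar with a white lid, 76 mm diameter, 120 mm tall, beside the block. Leave alone.

How it is judged:
On the way, in this order (a step that is already met when the one before it is completed fails the run):
1. the arm has been slid down until its pad bears on the slicer and it has tilted and bound on the bar (value of joint clamp_tilt above 0.008 rad and contact force between clamp_pad and slicer above 1 N), for 0.2 s.
2. the handle has been screwed tight (value of joint clamp_tilt above 0.008 rad and contact force between clamp_pad and slicer above 40 N and value of joint clamp_screw above 2.2 rad), for 0.2 s.
At the end, for the whole second after the job is handed in: The slicer is at rest within 12 mm of where it lay, the clamp's pad presses on it with 40 to 95 N, the arm is tilted outer end up by over 0.008 rad (bound on its bar), the handle reads over 2.2 rad (it starts below 0.8), and the carrots, bowl and jar are within 20 mm of where they stood (all of step 2 and contact force between clamp_pad and slicer below 95 N and distance of slicer from where it was at the start of the episode below 0.012 m and linear speed of slicer below 0.01 m/s and distance of each of carrot1_mid, carrot2_mid, bowl_mid, jar_mid from where it was at the start of the episode below 0.02 m); the robot touches nothing.
It fails at once if the clamp's arm is pressed or squeezed too hard by the fingers (contact force between the fingers and clamp_jaw above 30 N).
It fails at once if the slicer's plastic is crushed by the pad (contact force between clamp_pad and slicer above 110 N).
It fails at once if the slicer is shoved out of place (distance of slicer from where it was at the start of the episode above 0.012 m).
It fails at once if a carrot, the bowl or the jar is knocked away (distance of any of carrot1_mid, carrot2_mid, bowl_mid, jar_mid from where it was at the start of the episode above 0.02 m).
It also fails if it takes over 61 s, if anything falls off the work surface, if the arm or the gripper's body presses on something with over 40 N, if the wrist force passes 120 N, or if a joint passes its speed limit or range.

## Working session

There is one attempt and no reset: what is moved stays moved. The work goes in short steps, Python scripts to look and compute and a tool call to move; the robot and the scene stay as the last step left them, time stands still between calls to the robot, and variables do not carry over. Pictures are saved under pics/ and viewed, at most 10 in all, crops included, and the job is handed in when it is done.

Besides the shell and the picture viewer there is one more tool, called in YAML: its name, and indented under it one key for each argument. play_rows: Moves the arm, as the interface text tells. Its arguments: {"type":"object","properties":{"rows":{"type":"array"},"grip":{"type":"number"},"newtons":{"type":"number"}},"required":["rows"]}

```bash
mkdir -p pics; cat > h.py <<'E'
import numpy as np, cv2
from station import bot
from scipy.optimize import least_squares
def ray(s,uv):
    d=np.array([(uv[0]-s["cx"])/s["fx"],-(uv[1]-s["cy"])/s["fy"],-1.])
    return np.array(s["eye"]),np.array(s["rotation"])@(d/np.linalg.norm(d))
def tri(rs):
    A=0;b=0
    for e,d in rs:
        P=np.eye(3)-np.outer(d,d);A=A+P;b=b+P@e
    p=np.linalg.solve(A,b);return p,[round(float(np.linalg.norm((np.eye(3)-np.outer(d,d))@(p-e)))*1000,1) for e,d in rs]
E
python3 - <<'E'
from h import *
S={n:bot.snapshot(n) for n in("scene","side")}
for n in S: cv2.imwrite(f"pics/{n}0.png",S[n]["color"]); print(n,[k for k in S[n]],np.round(S[n]["eye"],3))
for k in["station","clamp_jaw","jaw_push","handle_top","clamp_pad","slicer","slicer_tail","carrot1_mid","carrot2_mid","bowl_mid","jar_mid"]:
    rs=[];t=[]
    for n in S:
        L=bot.landmark_of(k,S[n])
        if L: rs.append(ray(S[n],L[0]["uv"]));t.append((n,np.round(L[0]["uv"],1).tolist(),round(L[0]["confidence"],2)))
    print(k,t,*( (np.round(tri(rs)[0],4),tri(rs)[1]) if len(rs)>1 else ()))
print(bot.get_state())
E
```

```text
scene ['color', 'fx', 'fy', 'cx', 'cy', 'eye', 'rotation', 'shot'] [1.224 0.269 0.819]
side ['color', 'fx', 'fy', 'cx', 'cy', 'eye', 'rotation', 'shot'] [0.292 0.642 1.026]
station [('scene', [333.6, 218.0], 0.68), ('side', [347.0, 253.0], 0.9)] [ 0.5139 -0.0476  0.0048] [3.7, 3.7]
clamp_jaw [('scene', [411.7, 217.7], 0.81), ('side', [291.1, 266.1], 0.61)] [0.5763 0.153  0.1716] [2.2, 2.2]
jaw_push [('scene', [394.5, 201.9], 0.71), ('side', [331.2, 254.1], 0.58)] [0.5166 0.0875 0.149 ] [14.3, 14.3]
handle_top [('scene', [363.2, 139.1], 0.78), ('side', [337.2, 191.9], 0.69)] [0.5302 0.0115 0.2906] [1.6, 1.6]
clamp_pad [('scene', [357.0, 201.0], 0.44), ('side', [332.9, 242.4], 0.39)] [0.5329 0.0155 0.1153] [0.4, 0.4]
slicer [('scene', [327.6, 196.4], 0.71), ('side', [357.8, 231.6], 0.84)] [ 0.5012 -0.0772  0.0629] [1.2, 1.2]
slicer_tail [('scene', [360.0, 218.0], 0.6), ('side', [328.0, 253.9], 0.69)] [0.5411 0.0286 0.0753] [2.4, 2.4]
carrot1_mid [('scene', [281.7, 200.5], 0.59), ('side', [344.7, 198.2], 0.65)] [ 0.5747 -0.1679  0.0674] [1.0, 1.0]
carrot2_mid [('scene', [293.5, 259.2], 
[... 343 characters left out ...]
852685e+00, -3.33274078e-02]), 'joint_vel': array([ 0.00128271, -0.00072115, -0.00191184,  0.00124877, -0.00060285,
       -0.00056616]), 'effort': array([ 4.80512768e-03, -7.63687134e+01, -4.34735799e+01,  6.54268661e-02,
        3.89727938e-02, -1.52598369e-05]), 'tcp_pos': array([ 0.2200479 , -0.66452011,  0.22193089]), 'orientation': array([[ 9.49297231e-01,  3.14379972e-01, -4.22629260e-06],
       [ 3.14379972e-01, -9.49297231e-01,  3.57159870e-05],
       [ 7.21638313e-06, -3.52337493e-05, -9.99999999e-01]]), 'ft_force': array([-0.18018194, -0.38183126, -0.14854253]), 'wrist_torque': array([ 0.02580682,  0.03056874, -0.04079193]), 'finger_force': 0.0, 'grip_width': 0.0912174244114714}
```

View pics/scene0.png

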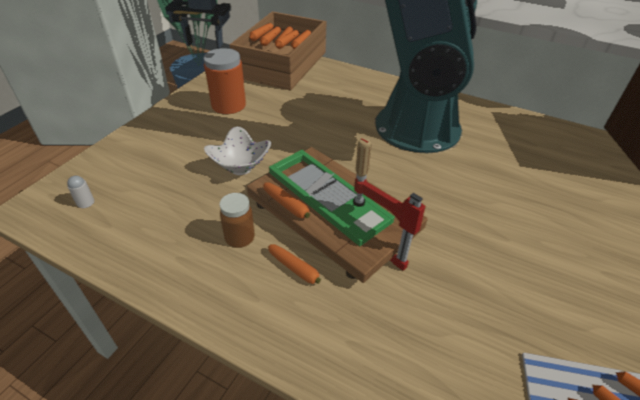

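View pics/side0.png

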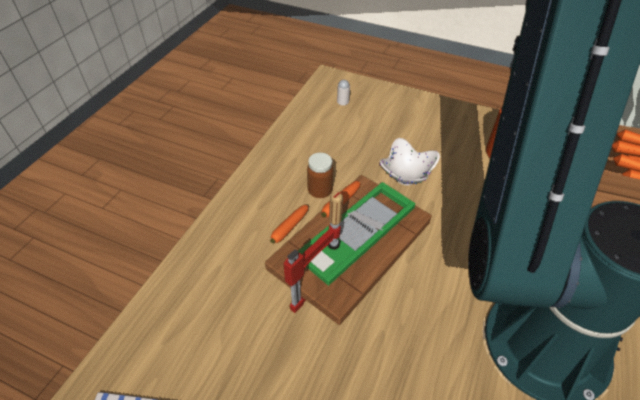

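The scene view shows the clamp bar/sleeve at about (412,215), the handle top at (363,140), and carrot 1 lying beside the slicer. The side view agrees, with the handle at (337,195) and the sleeve at (292,262). Next I move above the clamp with the fingers shut.

play_rows:
  rows:
    - {"tx": 0, "ty": 0, "tz": -60, "spin": 0}
    - {"tx": 0, "ty": 0, "tz": -120, "spin": 0}
    - {"tx": 30, "ty": -33, "tz": -178, "spin": -5}
    - {"tx": 70, "ty": -77, "tz": -178, "spin": -10}
    - {"tx": 110, "ty": -120, "tz": -178, "spin": -16}
    - {"tx": 150, "ty": -164, "tz": -178, "spin": -22}
    - {"tx": 190, "ty": -208, "tz": -178, "spin": -28}
    - {"tx": 230, "ty": -252, "tz": -178, "spin": -34}
    - {"tx": 270, "ty": -296, "tz": -178, "spin": -40}
    - {"tx": 310, "ty": -339, "tz": -178, "spin": -45}
    - {"tx": 350, "ty": -383, "tz": -178, "spin": -50}
    - {"tx": 390, "ty": -427, "tz": -178, "spin": -54}
  grip: 1
  newtons: 10

```text
time: 2.7
tcp_pos: [0.4564, -0.1347, 0.4003]
orientation: [[0.301, 0.954, 0.001], [0.954, -0.301, -0.0], [-0.0, 0.001, -1.0]]
ft_force: [0.1, -0.6, -0.3]
grip_width: 0.0011
finger_force: 0.0
```

```bash
python3 - <<'E'
from h import *
s=bot.get_state();R=s["orientation"];print(s["tcp_pos"],R,s["joint_pos"])
print("to hover",R.T@(np.array([.55,.05,.40])-s["tcp_pos"])*1000)
E
```

```text
[ 0.45644682 -0.13468124  0.40027896] [[ 3.01300535e-01  9.53528880e-01  8.14199335e-04]
 [ 9.53529228e-01 -3.01300422e-01 -2.60557453e-04]
 [-3.13045370e-06  8.54868963e-04 -9.99999635e-01]] [-3.35914181e-01 -1.76000064e-01  2.01394501e+00  2.32206869e-05
  1.30279313e+00 -2.98640440e-02]
to hover [204.28658393  33.56088401   0.30701191]
```

play_rows:
  rows:
    - {"tx": 60, "ty": 10, "tz": 0, "spin": 0}
    - {"tx": 120, "ty": 20, "tz": 0, "spin": 0}
    - {"tx": 170, "ty": 30, "tz": 0, "spin": 0}
    - {"tx": 204, "ty": 34, "tz": 0, "spin": 0}
    - {"tx": 204, "ty": 34, "tz": 0, "spin": 0}
    - {"tx": 204, "ty": 34, "tz": 0, "spin": 0}

```text
time: 3.45
tcp_pos: [0.5501, 0.0472, 0.3999]
orientation: [[0.303, 0.953, -0.0], [0.953, -0.303, -0.0], [-0.0, -0.0, -1.0]]
ft_force: [0.2, -0.6, 0.0]
grip_width: 0.0005
finger_force: 0.0
```

```bash
cat >> h.py <<'E'
def wsnap():
    s=bot.get_state();w=bot.snapshot("wrist");M=np.array(w["mount"]);R=np.array(s["orientation"])
    w["eye"]=np.array(s["tcp_pos"])+R@M[:3,3];w["rotation"]=R@M[:3,:3];return s,w
def prj(s,p):
    c=np.array(s["rotation"]).T@(np.array(p)-s["eye"]);return [s["cx"]+s["fx"]*c[0]/-c[2],s["cy"]-s["fy"]*c[1]/-c[2]]
E
python3 - <<'E'
from h import *
s,w=wsnap();print(s["tcp_pos"],s["joint_pos"],np.round(w["mount"],3),np.round(w["eye"],3))
cv2.imwrite("pics/w1.png",w["color"])
for k,z in[("clamp_jaw",.171),("jaw_push",.185),("handle_top",.2906),("slicer_tail",.088),("slicer",.066),("station",0)]:
    for L in bot.landmark_of(k,w)[:1]:
        e,d=ray(w,L["uv"]);print(k,np.round(L["uv"],1),round(L["confidence"],2),np.round(e+d*(z-e[2])/d[2],4))
E
```

```text
[0.55014868 0.0471855  0.39988222] [ 4.34302080e-02 -3.03688557e-02  1.88349145e+00 -1.77881095e-04
  1.28868015e+00  3.51727142e-01] [[-0.001  0.959  0.284  0.081]
 [ 1.     0.001 -0.    -0.   ]
 [-0.001  0.284 -0.959 -0.163]
 [ 0.     0.     0.     1.   ]] [0.574 0.125 0.562]
jaw_push [315.8 122.1] 0.93 [0.557  0.1093 0.185 ]
handle_top [320.  236.4] 0.77 [0.5337 0.0161 0.2906]
slicer_tail [326.8 167.1] 0.74 [0.5476 0.0383 0.088 ]
station [425.2 190.7] 0.36 [ 0.6988 -0.073   0.    ]
```

View pics/w1.png

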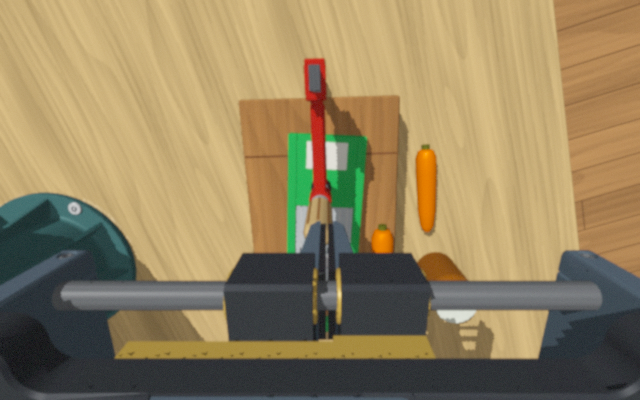

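The wrist view shows the red arm running almost straight up the image from the screw (320,190) to the sleeve and bar (315,78). Next I go above the push point.

play_rows:
  rows:
    - {"tx": 40, "ty": -8, "tz": 10, "spin": -2}
    - {"tx": 61, "ty": -12, "tz": 60, "spin": -3}
    - {"tx": 61, "ty": -12, "tz": 110, "spin": -3}
    - {"tx": 61, "ty": -12, "tz": 150, "spin": -3}
    - {"tx": 61, "ty": -12, "tz": 165, "spin": -3}
    - {"tx": 61, "ty": -12, "tz": 165, "spin": -3}
    - {"tx": 61, "ty": -12, "tz": 165, "spin": -3}

```text
time: 4.68
tcp_pos: [0.5585, 0.1093, 0.2367]
orientation: [[0.254, 0.967, 0.002], [0.967, -0.254, 0.0], [0.001, 0.002, -1.0]]
ft_force: [0.8, -0.4, 0.6]
grip_width: 0.0005
finger_force: 0.0
```

```bash
python3 - <<'E'
from h import *
s,w=wsnap();R=s["orientation"];print(s["tcp_pos"],s["ft_force"])
def show(k,uv,z):
    e,d=ray(w,uv);p=e+d*(z-e[2])/d[2];print(k,np.round(uv,1),np.round(p,4),"tool mm",np.round(R.T@(p-s["tcp_pos"])*1000,1))
for k,z in[("clamp_jaw",.171),("jaw_push",.185),("handle_top",.2906)]:
    for L in bot.landmark_of(k,w)[:1]: print(L["confidence"]);show(k,L["uv"],z)
cv2.imwrite("pics/w2.png",w["color"])
for n in("scene","side"):
    S=bot.snapshot(n);c=np.array(prj(S,s["tcp_pos"])).astype(int);x,y=np.clip(c-[90,70],0,[460,260])
    cv2.imwrite(f"pics/{n}2.png",cv2.resize(S["color"][y:y+140,x:x+180],None,fx=4,fy=4,interpolation=cv2.INTER_CUBIC));print(n,x,y)
E
```

```text
[0.55847367 0.1092783  0.23669091] [ 0.83440487 -0.36976452  0.64232968]
0.81
jaw_push [326.2 219.9] [0.5588 0.1118 0.185 ] tool mm [ 2.5 -0.4 51.7]
scene 308 111
side 215 166
```

View pics/w2.png

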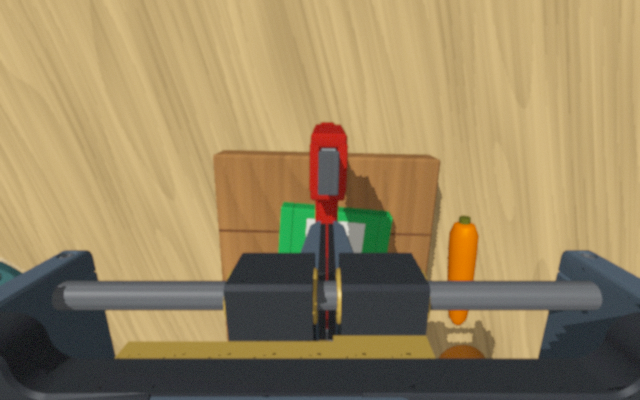

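View pics/scene2.png

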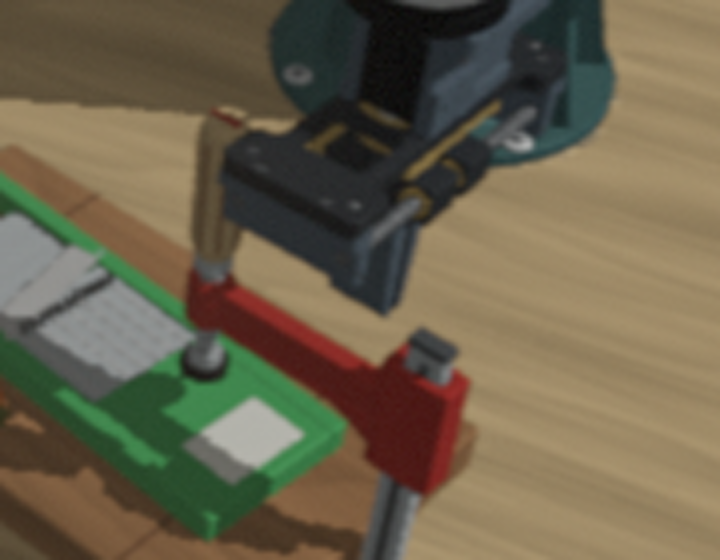

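The wrist view shows the bar top centred at (329,171) and the sleeve's front edge at about (327,199). The fingers line up with the arm laterally.

```bash
python3 - <<'E'
from h import *
s,w=wsnap();R=s["orientation"]
for k,uv,z in[("bar",(329,171),.226),("bar near",(329,194),.226),("bar far",(329,148),.226),("sleeve edge",(327,199),.208),("armside L",(318,210),.185),("armside R",(338,210),.185)]:
    e,d=ray(w,uv);p=e+d*(z-e[2])/d[2];print(k,np.round(p,4),"tool mm",np.round(R.T@(p-s["tcp_pos"])*1000,1))
E
```

```text
bar [0.5705 0.1537 0.226 ] tool mm [46.2  1.1  9.6]
bar near [0.5673 0.1411 0.226 ] tool mm [33.2  1.2  9.6]
bar far [0.5737 0.1657 0.226 ] tool mm [58.6  1.1  9.6]
sleeve edge [0.5642 0.1335 0.208 ] tool mm [25.   0.1 27.6]
armside L [0.5544 0.1208 0.185 ] tool mm [10.3 -6.1 50.5]
armside R [0.5679 0.1172 0.185 ] tool mm [10.3  7.8 50.6]
```

play_rows:
  rows:
    - {"tx": 3, "ty": 1, "tz": 10, "spin": 0}
    - {"tx": 3, "ty": 1, "tz": 25, "spin": 0}
    - {"tx": 3, "ty": 1, "tz": 38, "spin": 0}
    - {"tx": 3, "ty": 1, "tz": 40, "spin": 0}
    - {"tx": 3, "ty": 1, "tz": 42, "spin": 0}
    - {"tx": 3, "ty": 1, "tz": 44, "spin": 0}
    - {"tx": 3, "ty": 1, "tz": 46, "spin": 0}
    - {"tx": 3, "ty": 1, "tz": 48, "spin": 0}
    - {"tx": 3, "ty": 1, "tz": 48, "spin": 0}

```text
time: 6.15
tcp_pos: [0.5594, 0.1119, 0.1873]
orientation: [[0.253, 0.967, 0.001], [0.967, -0.253, 0.0], [0.0, 0.001, -1.0]]
ft_force: [-0.6, 0.1, 1.6]
grip_width: 0.0007
finger_force: 0.9
```

play_rows:
  rows:
    - {"tx": 0, "ty": 0, "tz": 1, "spin": 0}
    - {"tx": 0, "ty": 0, "tz": 2, "spin": 0}
    - {"tx": 0, "ty": 0, "tz": 3, "spin": 0}
    - {"tx": 0, "ty": 0, "tz": 4, "spin": 0}

```text
time: 6.65
tcp_pos: [0.5595, 0.1119, 0.1834]
orientation: [[0.253, 0.967, 0.001], [0.967, -0.253, 0.0], [0.0, 0.001, -1.0]]
ft_force: [-1.6, -0.8, 5.4]
grip_width: 0.0004
finger_force: 3.0
```

```bash
python3 - <<'E'
from h import *
s=bot.get_state();print(s["tcp_pos"],s["ft_force"],s["wrist_torque"])
S=bot.snapshot("scene");cv2.imwrite("pics/s3.png",cv2.resize(S["color"][111:251,308:488],None,fx=4,fy=4,interpolation=cv2.INTER_CUBIC))
E
```

```text
[0.55947781 0.11190373 0.18336291] [-1.61554867 -0.83888086  5.38246752] [-0.07412404  0.17016468  0.00580229]
```

View pics/s3.png

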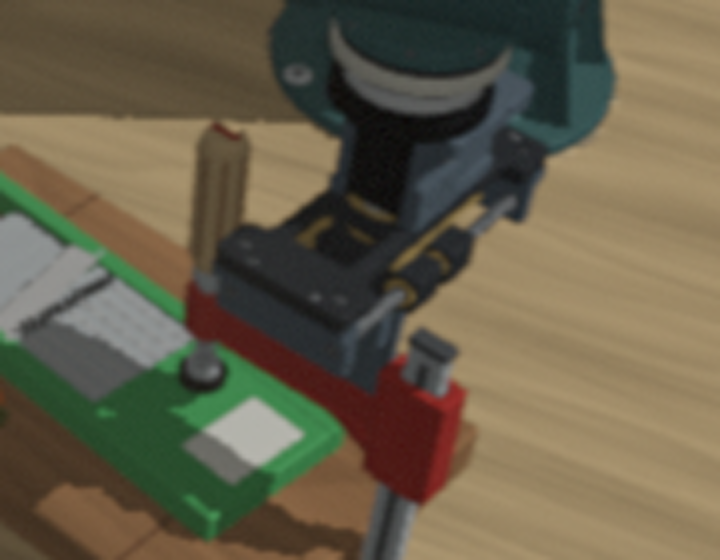

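The arm is sliding down under the closed fingertips at about 5 N: the sleeve bottom has moved from row 490 to 500. I continue.

play_rows:
  rows:
    - {"tx": 0, "ty": 0, "tz": 1.5, "spin": 0}
    - {"tx": 0, "ty": 0, "tz": 3, "spin": 0}
    - {"tx": 0, "ty": 0, "tz": 4.5, "spin": 0}
    - {"tx": 0, "ty": 0, "tz": 6, "spin": 0}
    - {"tx": 0, "ty": 0, "tz": 7.5, "spin": 0}
    - {"tx": 0, "ty": 0, "tz": 9, "spin": 0}
    - {"tx": 0, "ty": 0, "tz": 10.5, "spin": 0}
    - {"tx": 0, "ty": 0, "tz": 12, "spin": 0}
    - {"tx": 0, "ty": 0, "tz": 12, "spin": 0}

```text
time: 7.82
tcp_pos: [0.5594, 0.1119, 0.1711]
orientation: [[0.253, 0.967, 0.001], [0.967, -0.253, 0.0], [0.0, 0.001, -1.0]]
ft_force: [0.3, -0.8, 2.1]
grip_width: 0.0003
finger_force: 1.2
```

play_rows:
  rows:
    - {"tx": 0, "ty": 0, "tz": 0.7, "spin": 0}
    - {"tx": 0, "ty": 0, "tz": 1.4, "spin": 0}
    - {"tx": 0, "ty": 0, "tz": 2, "spin": 0}
    - {"tx": 0, "ty": 0, "tz": 2.5, "spin": 0}
    - {"tx": 0, "ty": 0, "tz": 2.5, "spin": 0}

```text
time: 8.45
tcp_pos: [0.5594, 0.1119, 0.1687]
orientation: [[0.253, 0.967, 0.001], [0.967, -0.253, 0.0], [0.0, 0.001, -1.0]]
ft_force: [-1.3, 0.3, 4.7]
grip_width: 0.0004
finger_force: 2.3
```

play_rows:
  rows:
    - {"tx": 0, "ty": 0, "tz": 0.7, "spin": 0}
    - {"tx": 0, "ty": 0, "tz": 1.3, "spin": 0}
    - {"tx": 0, "ty": 0, "tz": 1.3, "spin": 0}

```text
time: 8.82
tcp_pos: [0.5594, 0.1119, 0.1672]
orientation: [[0.253, 0.967, 0.0], [0.967, -0.253, 0.0], [0.0, 0.0, -1.0]]
ft_force: [1.2, -0.0, 1.5]
grip_width: 0.0007
finger_force: 1.3
```

play_rows:
  rows:
    - {"tx": 0, "ty": 0, "tz": 0.5, "spin": 0}
    - {"tx": 0, "ty": 0, "tz": 1, "spin": 0}
    - {"tx": 0, "ty": 0, "tz": 1, "spin": 0}

```text
time: 9.2
tcp_pos: [0.559, 0.1119, 0.1659]
orientation: [[0.253, 0.967, -0.001], [0.967, -0.253, -0.0], [-0.0, -0.001, -1.0]]
ft_force: [-0.1, -0.8, 0.2]
grip_width: 0.0006
finger_force: 0.0
```

play_rows:
  rows:
    - {"tx": 0, "ty": 0, "tz": 0.5, "spin": 0}
    - {"tx": 0, "ty": 0, "tz": 1, "spin": 0}
    - {"tx": 0, "ty": 0, "tz": 1, "spin": 0}

```text
time: 9.57
tcp_pos: [0.5592, 0.1119, 0.1651]
orientation: [[0.253, 0.967, -0.0], [0.967, -0.253, 0.0], [-0.0, -0.0, -1.0]]
ft_force: [0.6, -0.3, 0.0]
grip_width: 0.0006
finger_force: 0.0
```

play_rows:
  rows:
    - {"tx": 0, "ty": 0, "tz": 0.5, "spin": 0}
    - {"tx": 0, "ty": 0, "tz": 0.5, "spin": 0}

```text
time: 9.82
tcp_pos: [0.5592, 0.1119, 0.1646]
orientation: [[0.253, 0.967, 0.0], [0.967, -0.253, 0.0], [0.0, 0.0, -1.0]]
ft_force: [-1.0, 0.3, -0.6]
grip_width: 0.0009
finger_force: 0.0
```

```bash
python3 - <<'E'
from h import *
s=bot.get_state();print(s["tcp_pos"],s["ft_force"],s["wrist_torque"])
S=bot.snapshot("scene");cv2.imwrite("pics/s4.png",cv2.resize(S["color"][111:251,308:488],None,fx=4,fy=4,interpolation=cv2.INTER_CUBIC))
E
```

```text
[0.55921804 0.11188935 0.16463525] [-1.02573363  0.26676134 -0.57581916] [ 0.02115969 -0.11719066  0.0051395 ]
```

View pics/s4.png

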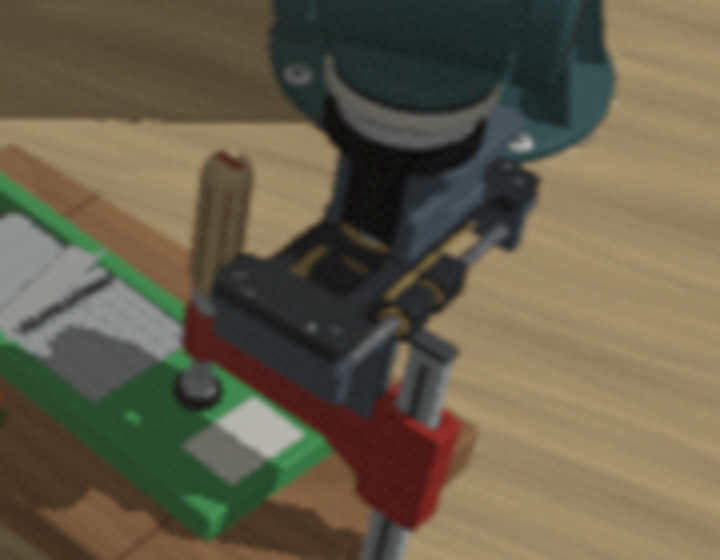

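The arm is well down the bar and the pad at (198,388) is close to the tail, but there is no firm bearing yet. I keep pressing in small steps.

play_rows:
  rows:
    - {"tx": 0, "ty": 0, "tz": 0.5, "spin": 0}
    - {"tx": 0, "ty": 0, "tz": 1, "spin": 0}
    - {"tx": 0, "ty": 0, "tz": 1, "spin": 0}

```text
time: 10.25
tcp_pos: [0.5592, 0.1119, 0.1636]
orientation: [[0.253, 0.967, -0.0], [0.967, -0.253, 0.0], [0.0, -0.0, -1.0]]
ft_force: [-0.4, -0.1, 0.2]
grip_width: 0.0004
finger_force: 0.0
```

play_rows:
  rows:
    - {"tx": 0, "ty": 0, "tz": 0.5, "spin": 0}
    - {"tx": 0, "ty": 0, "tz": 1, "spin": 0}
    - {"tx": 0, "ty": 0, "tz": 1, "spin": 0}

```text
time: 10.62
tcp_pos: [0.5593, 0.1119, 0.1633]
orientation: [[0.253, 0.967, -0.0], [0.967, -0.253, -0.0], [-0.0, -0.0, -1.0]]
ft_force: [-4.7, -0.4, 11.0]
grip_width: 0.0007
finger_force: 5.5
```

play_rows:
  rows:
    - {"tx": 0, "ty": 0, "tz": 0.3, "spin": 0}
    - {"tx": 0, "ty": 0, "tz": 0.3, "spin": 0}

```text
time: 10.88
tcp_pos: [0.5593, 0.1119, 0.1632]
orientation: [[0.253, 0.967, -0.0], [0.967, -0.253, -0.0], [-0.0, -0.0, -1.0]]
ft_force: [-4.5, -0.2, 14.8]
grip_width: 0.0006
finger_force: 7.5
```

play_rows:
  rows:
    - {"tx": 0, "ty": 0, "tz": 0.2, "spin": 0}
    - {"tx": 0, "ty": 0, "tz": 0.2, "spin": 0}

```text
time: 11.12
tcp_pos: [0.5593, 0.1119, 0.1632]
orientation: [[0.253, 0.967, -0.0], [0.967, -0.253, -0.0], [-0.0, -0.0, -1.0]]
ft_force: [-6.8, -1.1, 17.8]
grip_width: 0.0001
finger_force: 8.8
```

The press height matches the bound geometry: TCP 0.1632 against 0.1635 predicted for a tilt of +0.02. I give it a little more push, then lift straight off.

play_rows:
  rows:
    - {"tx": 0, "ty": 0, "tz": 0.2, "spin": 0}
    - {"tx": 0, "ty": 0, "tz": 0.2, "spin": 0}
    - {"tx": 0, "ty": 0, "tz": 0.2, "spin": 0}
    - {"tx": 0, "ty": 0, "tz": -2, "spin": 0}
    - {"tx": 0, "ty": 0, "tz": -12, "spin": 0}
    - {"tx": 0, "ty": 0, "tz": -50, "spin": 0}
    - {"tx": 0, "ty": 0, "tz": -100, "spin": 0}
    - {"tx": 0, "ty": 0, "tz": -150, "spin": 0}
    - {"tx": -20, "ty": 0, "tz": -180, "spin": 0}
    - {"tx": -40, "ty": 0, "tz": -180, "spin": 0}
    - {"tx": -40, "ty": 0, "tz": -180, "spin": 0}
    - {"tx": -40, "ty": 0, "tz": -180, "spin": 0}

```text
time: 12.62
tcp_pos: [0.5487, 0.0733, 0.3411]
orientation: [[0.254, 0.967, -0.002], [0.967, -0.254, -0.0], [-0.0, -0.002, -1.0]]
ft_force: [-0.5, -0.2, -0.2]
grip_width: 0.0004
finger_force: 0.0
```

```bash
python3 - <<'E'
from h import *
s,w=wsnap();R=s["orientation"];print(s["tcp_pos"],s["joint_pos"])
S={"wrist":w,"scene":bot.snapshot("scene"),"side":bot.snapshot("side")}
for k in["handle_top","jaw_push","clamp_pad","slicer_tail"]:
    rs=[];t=[]
    for n in S:
        L=bot.landmark_of(k,S[n])
        if L: rs.append(ray(S[n],L[0]["uv"]));t.append((n,np.round(L[0]["uv"],1).tolist(),round(L[0]["confidence"],2)))
    if len(rs)>1:
        p,r=tri(rs);print(k,t,np.round(p,4),r,"tool",np.round(R.T@(p-s["tcp_pos"])*1000,1))
for L in bot.landmark_of("handle_top",w)[:1]:
    e,d=ray(w,L["uv"]);p=e+d*(.264-e[2])/d[2];print("wrist z.264",p,R.T@(p-s["tcp_pos"])*1000)
cv2.imwrite("pics/w5.png",np.vstack([w["color"][:330], ]))
c=S["scene"]["color"][111:251,308:488];d=S["side"]["color"][170:310,240:420]
cv2.imwrite("pics/s5.png",cv2.resize(np.hstack([c,d]),(800,311),interpolation=cv2.INTER_CUBIC))
E
```

```text
[0.5487041  0.07326862 0.3411064 ] [9.05783733e-02 1.85426092e-02 1.94050473e+00 1.46851459e-04
 1.18412128e+00 3.47083222e-01]
handle_top [('wrist', [326.1, 277.0], 0.62), ('scene', [365.4, 150.4], 0.8), ('side', [334.0, 204.0], 0.62)] [0.5324 0.0203 0.2643] [2.3, 0.8, 1.9] tool [-55.4  -2.2  76.8]
jaw_push [('wrist', [325.3, 143.0], 0.73), ('scene', [392.3, 212.7], 0.73), ('side', [303.8, 257.1], 0.91)] [0.5627 0.1106 0.1545] [5.8, 3.1, 4.2] tool [ 39.8   4.3 186.6]
clamp_pad [('wrist', [321.6, 208.7], 0.62), ('scene', [359.2, 210.2], 0.54), ('side', [331.8, 249.5], 0.44)] [0.5312 0.0221 0.0905] [3.3, 2.3, 2.7] tool [-53.8  -3.5 250.7]
slicer_tail [('wrist', [330.8, 201.9], 0.77), ('scene', [285.3, 196.0], 0.72), ('side', [327.0, 253.2], 0.85)] [ 0.5577 -0.0522  0.0453] [67.3, 113.1, 48.4] tool [-119.    41.   295.8]
wrist z.264 [0.53339152 0.01777338 0.264     ] [-57.53295009  -0.61132177  77.1309187 ]
```

View pics/w5.png

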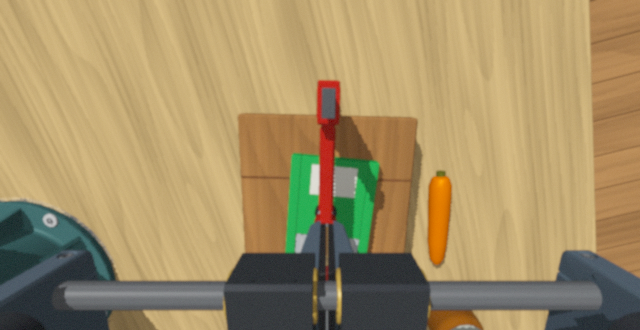

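View pics/s5.png

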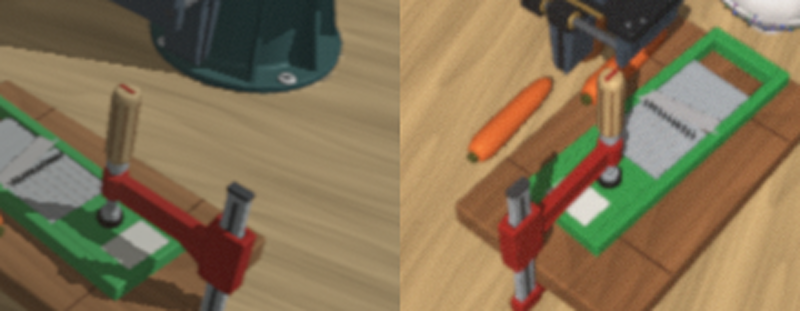

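The pad sits on the tail (side crop ~ (607,180)) and the slicer looks unmoved. Next I open, move over the handle and pre-rotate by -110°.

play_rows:
  rows:
    - {"tx": -20, "ty": 0, "tz": 0, "spin": -10}
    - {"tx": -40, "ty": 0, "tz": 0, "spin": -20}
    - {"tx": -57, "ty": 0, "tz": 0, "spin": -30}
    - {"tx": -57, "ty": 0, "tz": 0, "spin": -40}
    - {"tx": -57, "ty": 0, "tz": 0, "spin": -50}
    - {"tx": -57, "ty": 0, "tz": 0, "spin": -60}
    - {"tx": -57, "ty": 0, "tz": 0, "spin": -70}
    - {"tx": -57, "ty": 0, "tz": 10, "spin": -80}
    - {"tx": -57, "ty": 0, "tz": 20, "spin": -90}
    - {"tx": -57, "ty": 0, "tz": 30, "spin": -100}
    - {"tx": -57, "ty": 0, "tz": 40, "spin": -110}
    - {"tx": -57, "ty": 0, "tz": 40, "spin": -110}
  grip: -1

```text
time: 14.92
tcp_pos: [0.5343, 0.018, 0.3016]
orientation: [[-0.996, -0.092, -0.001], [-0.092, 0.996, 0.0], [0.001, 0.0, -1.0]]
ft_force: [-0.4, -0.5, 0.1]
grip_width: 0.0909
finger_force: 0.0
```

```bash
python3 - <<'E'
from h import *
s,w=wsnap();R=s["orientation"];print(s["tcp_pos"],s["joint_pos"],s["grip_width"])
for L in bot.landmark_of("handle_top",w)[:2]:
    e,d=ray(w,L["uv"]);p=e+d*(.264-e[2])/d[2];print(L["uv"],L["confidence"],p,R.T@(p-s["tcp_pos"])*1000)
cv2.imwrite("pics/w6.png",w["color"])
E
```

```text
[0.5342876  0.01803465 0.30158531] [-9.86292820e-03  2.24231448e-02  2.01070393e+00  1.42670606e-05
  1.10961522e+00 -1.67245350e+00] 0.09088811998569186
[331.2, 226.3] 0.98 [0.53136956 0.02141664 0.264     ] [ 2.55282805  3.63034699 37.58872254]
```

View pics/w6.png

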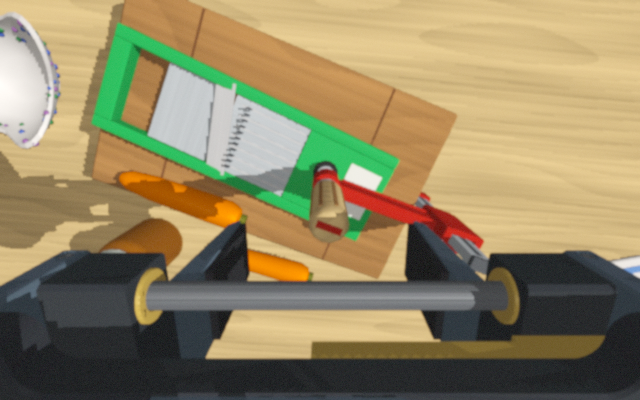

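The wrist view shows the handle top at about (329,228), between the open fingers and a few mm off-centre. I correct that, descend and grip gently.

play_rows:
  rows:
    - {"tx": 2, "ty": 2.5, "tz": 10, "spin": 0}
    - {"tx": 2, "ty": 2.5, "tz": 40, "spin": 0}
    - {"tx": 2, "ty": 2.5, "tz": 65, "spin": 0}
    - {"tx": 2, "ty": 2.5, "tz": 70, "spin": 0}
    - {"tx": 2, "ty": 2.5, "tz": 70, "spin": 0}

```text
time: 15.65
tcp_pos: [0.5325, 0.0204, 0.2324]
orientation: [[-0.996, -0.092, 0.0], [-0.092, 0.996, -0.0], [-0.0, -0.0, -1.0]]
ft_force: [-0.4, 0.6, 0.6]
grip_width: 0.0914
finger_force: 0.0
```

play_rows:
  rows:
    - {"tx": 0, "ty": 0, "tz": 0, "spin": 0}
    - {"tx": 0, "ty": 0, "tz": 0, "spin": 0}
    - {"tx": 0, "ty": 0, "tz": 0, "spin": 0}
    - {"tx": 0, "ty": 0, "tz": 0, "spin": 0}
    - {"tx": 0, "ty": 0, "tz": 0, "spin": 0}
    - {"tx": 0, "ty": 0, "tz": 0, "spin": 0}
  grip: 1
  newtons: 6

```text
time: 16.4
tcp_pos: [0.5324, 0.0204, 0.2321]
orientation: [[-0.996, -0.093, -0.0], [-0.093, 0.996, 0.0], [0.0, 0.0, -1.0]]
ft_force: [-0.0, -0.6, -0.4]
grip_width: 0.0345
finger_force: 0.0
```

play_rows:
  rows:
    - {"tx": 0, "ty": 0, "tz": 0, "spin": 0}
    - {"tx": 0, "ty": 0, "tz": 0, "spin": 0}
    - {"tx": 0, "ty": 0, "tz": 0, "spin": 0}

```text
time: 16.77
tcp_pos: [0.5325, 0.0197, 0.2322]
orientation: [[-0.996, -0.093, 0.0], [-0.093, 0.996, -0.001], [-0.0, -0.001, -1.0]]
ft_force: [0.4, -7.1, 0.1]
grip_width: 0.0282
finger_force: 6.0
```

Lateral force is about 7 N in -y, so I shift the tool slightly to relieve it.

play_rows:
  rows:
    - {"tx": 0, "ty": -1, "tz": 0, "spin": 0}
    - {"tx": 0, "ty": -1, "tz": 0, "spin": 0}

```text
time: 17.02
tcp_pos: [0.5326, 0.0192, 0.2322]
orientation: [[-0.996, -0.093, 0.0], [-0.093, 0.996, -0.0], [-0.0, -0.0, -1.0]]
ft_force: [-0.0, -1.7, 0.8]
grip_width: 0.0284
finger_force: 6.0
```

play_rows:
  rows:
    - {"tx": 0, "ty": -0.3, "tz": 0, "spin": 0}
    - {"tx": 0, "ty": -0.3, "tz": 0, "spin": 0}
    - {"tx": 0, "ty": -0.3, "tz": 0.1, "spin": 6}
    - {"tx": 0, "ty": -0.3, "tz": 0.2, "spin": 14}
    - {"tx": 0, "ty": -0.3, "tz": 0.3, "spin": 22}
    - {"tx": 0, "ty": -0.3, "tz": 0.4, "spin": 30}
    - {"tx": 0, "ty": -0.3, "tz": 0.5, "spin": 38}
    - {"tx": 0, "ty": -0.3, "tz": 0.6, "spin": 46}
    - {"tx": 0, "ty": -0.3, "tz": 0.7, "spin": 54}
    - {"tx": 0, "ty": -0.3, "tz": 0.8, "spin": 60}
    - {"tx": 0, "ty": -0.3, "tz": 0.8, "spin": 60}
  newtons: 30

```text
time: 18.4
tcp_pos: [0.5327, 0.019, 0.232]
orientation: [[-0.577, 0.817, 0.0], [0.817, 0.577, -0.0], [-0.0, 0.0, -1.0]]
ft_force: [-1.7, -2.6, 9.9]
grip_width: 0.0276
finger_force: 30.0
```

```bash
python3 - <<'E'
from h import *
s=bot.get_state();print(s["tcp_pos"],s["ft_force"],s["wrist_torque"],s["joint_pos"][5],s["orientation"])
E
```

```text
[0.53265862 0.0190328  0.23195789] [-1.74940092 -2.573008    9.94826154] [-0.84182967  0.66522368 -0.11848371] -0.6228407852752593 [[-5.76976691e-01  8.16760603e-01  1.22492413e-04]
 [ 8.16760586e-01  5.76976704e-01 -1.66896437e-04]
 [-2.06989703e-04  3.75162085e-06 -9.99999979e-01]]
```

The pad is fixed, so the handle barely drops as the screw turns. I stop following it down, relieve the axial load and keep turning.

play_rows:
  rows:
    - {"tx": 0, "ty": 0, "tz": -0.6, "spin": 6}
    - {"tx": 0, "ty": 0, "tz": -0.6, "spin": 14}
    - {"tx": 0, "ty": 0, "tz": -0.6, "spin": 22}
    - {"tx": 0, "ty": 0, "tz": -0.6, "spin": 30}
    - {"tx": 0, "ty": 0, "tz": -0.6, "spin": 38}
    - {"tx": 0, "ty": 0, "tz": -0.6, "spin": 46}
    - {"tx": 0, "ty": 0, "tz": -0.6, "spin": 54}
    - {"tx": 0, "ty": 0, "tz": -0.6, "spin": 60}
    - {"tx": 0, "ty": 0, "tz": -0.6, "spin": 60}

```text
time: 19.52
tcp_pos: [0.5327, 0.0192, 0.232]
orientation: [[0.417, 0.909, 0.0], [0.909, -0.417, 0.0], [0.0, 0.0, -1.0]]
ft_force: [0.9, -0.1, 0.6]
grip_width: 0.0273
finger_force: 30.0
```

```bash
python3 - <<'E'
from h import *
s=bot.get_state();print(s["tcp_pos"],s["ft_force"],s["wrist_torque"],s["joint_pos"][5])
E
```

```text
[0.53268488 0.01916987 0.23201481] [ 0.92331975 -0.13638197  0.63120706] [-0.68309801 -0.52198787 -0.08068401] 0.42215501050059784
```

play_rows:
  rows:
    - {"tx": 0, "ty": 0, "tz": 0, "spin": 8}
    - {"tx": 0, "ty": 0, "tz": 0, "spin": 16}
    - {"tx": 0, "ty": 0, "tz": 0, "spin": 24}
    - {"tx": 0, "ty": 0, "tz": 0, "spin": 32}
    - {"tx": 0, "ty": 0, "tz": 0, "spin": 40}
    - {"tx": 0, "ty": 0, "tz": 0, "spin": 48}
    - {"tx": 0, "ty": 0, "tz": 0, "spin": 56}

```text
time: 20.4
tcp_pos: [0.5327, 0.019, 0.232]
orientation: [[0.987, 0.161, 0.001], [0.161, -0.987, -0.001], [0.001, 0.001, -1.0]]
ft_force: [1.8, -0.6, -0.1]
grip_width: 0.0274
finger_force: 30.2
```

```bash
python3 - <<'E'
from h import *
s=bot.get_state();print(s["tcp_pos"],s["ft_force"],s["wrist_torque"],s["joint_pos"][5])
E
```

```text
[0.53272551 0.01896313 0.23195057] [ 1.76328795 -0.62953095 -0.08648642] [-1.4486302  -0.61663854  0.22878546] 1.4015891261798983
```

play_rows:
  rows:
    - {"tx": 0, "ty": 0, "tz": 0, "spin": 4}
    - {"tx": 0, "ty": 0, "tz": 0, "spin": 4}

```text
time: 20.65
tcp_pos: [0.5327, 0.019, 0.232]
orientation: [[0.995, 0.096, 0.0], [0.096, -0.995, -0.0], [0.0, 0.0, -1.0]]
ft_force: [1.8, -1.3, -0.0]
grip_width: 0.0279
finger_force: 30.2
```

play_rows:
  rows:
    - {"tx": 0, "ty": 0, "tz": 0, "spin": 0}
    - {"tx": 0, "ty": 0, "tz": 0, "spin": 0}
    - {"tx": 0, "ty": 0, "tz": 0, "spin": 0}
    - {"tx": 0, "ty": 0, "tz": 0, "spin": 0}
    - {"tx": 0, "ty": 0, "tz": 0, "spin": 0}
    - {"tx": 0, "ty": 0, "tz": 0, "spin": 0}
    - {"tx": 0, "ty": 0, "tz": -15, "spin": 0}
    - {"tx": 0, "ty": 0, "tz": -45, "spin": 0}
    - {"tx": 0, "ty": 0, "tz": -70, "spin": 0}
    - {"tx": 0, "ty": 0, "tz": -70, "spin": 0}
    - {"tx": 0, "ty": 0, "tz": -70, "spin": 0}
  grip: -1

```text
time: 22.02
tcp_pos: [0.5323, 0.019, 0.3018]
orientation: [[0.996, 0.093, -0.0], [0.093, -0.996, -0.0], [-0.0, 0.0, -1.0]]
ft_force: [-0.5, 1.1, 0.3]
grip_width: 0.0911
finger_force: 0.0
```

```bash
python3 - <<'E'
from h import *
s,w=wsnap();cv2.imwrite("pics/w7.png",w["color"]);print(s["tcp_pos"],s["grip_width"],s["ft_force"])
w0=dict(w);M=np.array(w["mount"])
R0=np.array([[-.9958,-.092,-.001],[-.092,.9958,0],[.001,0,-1]]);w0["eye"]=np.array([.53429,.01803,.30158])+R0@M[:3,3];w0["rotation"]=R0@M[:3,:3];w0["color"]=cv2.imread("pics/w6.png")
for q in(w0,w):
    b,g,r=[q["color"][...,i].astype(int) for i in range(3)]
    m=(r>90)&(r>2.2*g)&(r>2.2*b)
    u,v=prj(q,[.5325,.0195,.264]);Y,X=np.nonzero(m);k=np.hypot(X-u,Y-v)<22
    P=np.array([ (lambda e,d:(e+d*(.264-e[2])/d[2])[:2])(*ray(q,(x,y))) for x,y in zip(X[k],Y[k])])
    c=P.mean(0);U,sv,V=np.linalg.svd(P-c);print("uv",u,v,"n",k.sum(),"c",c,"ang",np.degrees(np.arctan2(*V[0][::-1]))%180,sv)
S=[bot.snapshot(n) for n in("scene","side")]
for k in["handle_top","clamp_pad","slicer","carrot1_mid","carrot2_mid","bowl_mid"]:
    Ls=[bot.landmark_of(k,x) for x in S]
    if all(Ls): print(k,[np.round(l[0]["uv"],1) for l in Ls],np.round(tri([ray(x,l[0]["uv"]) for x,l in zip(S,Ls)])[0],4))
E
```

```text
[0.53227896 0.01904486 0.3017684 ] 0.09111275213318598 [-0.47538399  1.12489155  0.32805507]
uv 329.9728332144025 227.78984425615022 n 140 c [0.53262184 0.01877564] ang 73.55632779462273 [0.05705917 0.01350538]
uv 326.85195784501485 229.5586411459605 n 137 c [0.53296786 0.02144148] ang 73.6223541190869 [0.05663143 0.01302907]
handle_top [array([367. , 149.3]), array([333.2, 205.2])] [0.531  0.0253 0.2664]
clamp_pad [array([356.8, 211.4]), array([329.8, 248.3])] [0.5396 0.0193 0.0901]
slicer [array([328.4, 195.6]), array([359.3, 232.2])] [ 0.4971 -0.0772  0.0624]
carrot1_mid [array([282.3, 198.3]), array([334.3, 203.8])] [ 0.5892 -0.1456  0.0808]
carrot2_mid [array([289.9, 259.1]), array([292.5, 222.6])] [ 0.6892 -0.0748  0.0128]
bowl_mid [array([240.8, 157.4]), array([405.3, 168.8])] [ 0.4605 -0.3749  0.0427]
```

The mark's angle is the same modulo 180°, which fits either a clean half turn or a complete slip. To tell them apart I regrip, turn another 15° (about +4 N, still within range) and check that the mark follows.

play_rows:
  rows:
    - {"tx": 0, "ty": 0, "tz": 30, "spin": 0}
    - {"tx": 0, "ty": 0, "tz": 65, "spin": 0}
    - {"tx": 0, "ty": 0, "tz": 70, "spin": 0}
    - {"tx": 0, "ty": 0, "tz": 70, "spin": 0}

```text
time: 23.28
tcp_pos: [0.5329, 0.0191, 0.2326]
orientation: [[0.996, 0.093, 0.0], [0.093, -0.996, 0.0], [0.0, 0.0, -1.0]]
ft_force: [0.1, 0.0, -0.0]
grip_width: 0.0915
finger_force: 0.0
```

play_rows:
  rows:
    - {"tx": 0, "ty": 0, "tz": 0, "spin": 0}
    - {"tx": 0, "ty": 0, "tz": 0, "spin": 0}
    - {"tx": 0, "ty": 0, "tz": 0, "spin": 0}
    - {"tx": 0, "ty": 0, "tz": 0, "spin": 0}
    - {"tx": 0, "ty": 0, "tz": 0, "spin": 0}
    - {"tx": 0, "ty": 0, "tz": 0, "spin": 0}
    - {"tx": 0, "ty": 0, "tz": 0, "spin": 0}
    - {"tx": 0, "ty": 0, "tz": 0, "spin": 0}
    - {"tx": 0, "ty": 0, "tz": 0, "spin": 0}
    - {"tx": 0, "ty": 0, "tz": 0, "spin": 7}
    - {"tx": 0, "ty": 0, "tz": 0, "spin": 15}
    - {"tx": 0, "ty": 0, "tz": 0, "spin": 15}
  grip: 1
  newtons: 30

```text
time: 24.78
tcp_pos: [0.5325, 0.0191, 0.2319]
orientation: [[0.986, -0.167, -0.0], [-0.167, -0.986, 0.0], [-0.0, 0.0, -1.0]]
ft_force: [-0.6, 2.9, 0.8]
grip_width: 0.0278
finger_force: 30.0
```

play_rows:
  rows:
    - {"tx": 0, "ty": 0, "tz": 0, "spin": 0}
    - {"tx": 0, "ty": 0, "tz": 0, "spin": 0}
    - {"tx": 0, "ty": 0, "tz": 0, "spin": 0}
    - {"tx": 0, "ty": 0, "tz": 0, "spin": 0}
    - {"tx": 0, "ty": 0, "tz": 0, "spin": 0}
    - {"tx": 0, "ty": 0, "tz": 0, "spin": 0}
    - {"tx": 0, "ty": 0, "tz": -15, "spin": 0}
    - {"tx": 0, "ty": 0, "tz": -45, "spin": 0}
    - {"tx": 0, "ty": 0, "tz": -70, "spin": 0}
    - {"tx": 0, "ty": 0, "tz": -70, "spin": 0}
    - {"tx": 0, "ty": 0, "tz": -70, "spin": 0}
  grip: -1

```text
time: 26.15
tcp_pos: [0.5323, 0.0191, 0.3017]
orientation: [[0.986, -0.168, -0.0], [-0.168, -0.986, -0.0], [-0.0, 0.0, -1.0]]
ft_force: [-0.7, -0.6, -0.4]
grip_width: 0.0913
finger_force: 0.0
```

```bash
python3 - <<'E'
from h import *
s,w=wsnap();print(s["tcp_pos"],s["time"])
q=w
b,g,r=[q["color"][...,i].astype(int) for i in range(3)]
m=(r>90)&(r>2.2*g)&(r>2.2*b)
u,v=prj(q,[.5328,.0205,.264]);Y,X=np.nonzero(m);k=np.hypot(X-u,Y-v)<22
P=np.array([ (lambda e,d:(e+d*(.264-e[2])/d[2])[:2])(*ray(q,(x,y))) for x,y in zip(X[k],Y[k])])
c=P.mean(0);U,sv,V=np.linalg.svd(P-c);print("n",k.sum(),"c",c,"ang",np.degrees(np.arctan2(*V[0][::-1]))%180,sv)
E
```

```text
[0.53226154 0.01906269 0.30174342] 26.15
n 130 c [0.53315084 0.02161496] ang 58.15462348994835 [0.05522819 0.01212282]
```

The mark turned 15.4°, so the grip does not slip. The screw has gone about 195° in total, and the gripper is clear of everything.

play_rows:
  rows:
    - {"tx": 0, "ty": 0, "tz": -30, "spin": 0}
    - {"tx": 0, "ty": 0, "tz": -60, "spin": 0}
    - {"tx": 0, "ty": 0, "tz": -60, "spin": 0}

```text
time: 26.58
tcp_pos: [0.5332, 0.0191, 0.3632]
orientation: [[0.986, -0.168, 0.002], [-0.168, -0.986, 0.0], [0.002, -0.0, -1.0]]
ft_force: [-0.0, 1.1, -0.3]
grip_width: 0.0912
finger_force: 0.0
```

```bash
python3 -c "
from station import bot
print(bot.close_job())"
```

```text
the job is handed in; nothing more can be done
None
```

I pressed the clamp's arm down until it stopped against the slicer's tail, screwed the handle about 195° tight, let go of everything and handed the job in at about 27 s; no verdict came back, and the final pad force and tilt are inferred, not measured.

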